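# Lock a clevis pin with a spring cotter in the metal sculpture shop

## Robot

A 7-joint arm with a two-finger parallel gripper is mounted at the origin on the work surface. World frame = base frame: x ahead of the robot, y to its left, z up, the work surface at z = 0. Lengths are in m, angles in rad, forces in N, time in s.
With the tool pointing down it reaches from about 0.4 to 0.875 m from the base axis. Payload 19.3 kg.
Tool frame: the origin (TCP) lies at the very end of the fingers, on their centre line; the grasp point (between the pads) lies env.grip_depth behind it (env.grip_depth is the distance from the TCP to the grasp point, in m); z points along the fingers, y is the line along which they close (so a half turn about z gives the same grasp; the last joint's range is limited). The gripper opens to 85 mm and grips with 20 to 120 N. Pads are 22 mm wide; open, the fingers measure 114 mm over their backs; the gripper's body (76 mm by 85 mm) begins 54 mm behind the grasp point. The pads swing forward as they close: fully open they stand 13 mm farther back than shut.
Start: joints at [-1.292, 0.521, -0.036, 1.599, 0.021, 1.021, -0.113], TCP at [0.214, 0.587, 0.231] pointing down, gripper open.
Joint ranges: [-2.91, 2.91], [-0.3, 2.13], [-1.5, 1.42], [0.17, 2.43], [-1.26, 4.41], [0.16, 1.93], [-2.52, 2.52]. Speed limits (rad/s): [1.89, 1.89, 2.39, 2.39, 3.01, 3.01, 3.01].

## Interface

Orientations are given as a unit quaternion [x, y, z, w].
In Python, from cell import env gives the robot as it stands.
- The arm moves only by the tool drive_tool, never from a script. Its argument "targets" is text: rows parted by semicolons, each of 7 numbers parted by spaces: the shift along the world's x, y, z in cm, then the turn, a rotation vector about the world's x, y, z in degrees, then the gripper's target within -1 to 1 (fully open at 1, half-way at 0, shut at -1). A call has 1 to 8 rows; each row shifts and turns the commanded pose from where the row before left it; what a row does not reach is not made up. A row lasts 1/8 s, in which the tool goes at most 62.5 mm and 10.7 degrees, less where a joint would pass 70% of its speed; a pose out of reach is approached as far as the arm can. A call with a gripper value outside its range is refused whole. The fingers move at their own pace and stop on an object; the grip force is fixed at half the most. Time passes only in rows, so rows that do not move let the fingers close. It gives the time, the measured TCP pose, the force, the opening and the grip force at its end, in the units of the state.
- env.sense(): the state, without advancing time (a new reading comes with each control period).
- env.grab_frame(name): name is "scene" or "side" or "wrist"; returns a dict with "color" (384x512x3 uint8, blue, green, red), "z_map" (384x512 float32, m along the optical axis (not along the pixel's ray), 0 where there is no reading), "fx", "fy", "cx", "cy" (pixels), "rvec" (rotation vector, rad) and "tvec" (3), from world to camera coordinates, as OpenCV has them. Camera axes: x right, y down, z forward; pixel columns grow to the right and rows downward; lengths in m; the calibration is good to about 2 mm. A picture is of the moment at which its call begins.
- env.job_done(): hands the job in; it is judged then, once.
The state is a dict: "clock": time; "q": joint angles; "dq": joint speeds; "joint_torque": joint torques, N m; "eef_pos": TCP position; "eef_rot": TCP orientation; "ft_force": force on the tool from outside, world axes, zero at the start; "torque": the same for the moment, N m; "opening": opening from 0.0 (shut) to 1.0 (fully open); "gripper_force": force on a finger pad.
Only numpy, scipy, OpenCV 4.12 (cv2) and the standard library are available. Lean on these libraries where they do the work, as an engineer would, in place of code of your own. Each camera call takes 0.05 s, during which the arm holds its last target. There are 200 camera calls.

## Task

Lock the brass arch into its green clevis: push the steel clevis pin in by its head until it stops, so that the cross hole near its far end comes clear. Then take the spring cotter (the wire clip with the round coil) out of the wooden rack and push its straight leg down through the cross hole, feeling for the hole without forcing anything, until the bow has snapped over the pin and the coil is down on it. Let go of it there, and leave the other tools where they are.

Things in the scene. Friction and masses are not known exactly. Their poses are not given: they have to be found in the camera images.
- stand: Fixed clevis stand. Origin: under the centre of its dark base plate, 120 x 110 x 10 mm (x, y, z). Green cheeks 12 mm thick, 50 wide, outer faces at y = -26 and 26 mm, top at z = 95. Pin along y at x = 0, z = 70, 24 mm thick; head on the -y side, cross hole towards +y. Collar round the pin, 28 mm across, ends at y = 28 to 54. Brass arch between the cheeks, 16 mm thick, up to z = 143, x = 133.
- pin (a joint): How far the clevis pin is pushed in (m), along the stand's +y. It starts at 0 to 0.012, with the cross hole hidden in the cheek and collar; at 0.045 it stops firmly on an inner shoulder, its head still 1 to 27 mm off the cheek. It slides stiffly (about 5 N) and stays where it is left; do not press it with over 50 N.
- pin_head (a point): Centre of the outer face of the pin's head, a steel disc 36 mm in diameter and 8 mm thick, on the pin's axis. The face looks to the stand's -y; axes as the stand's.
- hole_nominal (a point): Fixed at x = 0, y = 70, z = 82 mm of the stand: nominal mouth of the cross hole, on the pin's top line, once the pin is home. The real hole is up to 13 mm off along y, either way; no reading gives it, so feel or look for it. It is vertical, 8 (x) by 7.5 (y) mm, right through the pin, which ends 21 mm past it. Under the pin are 48 mm of free air.
- cotter: Spring cotter of 6 mm steel wire, about 75 g, upright in the rack. Origin: lower end of its straight leg; z up the leg, x to the bow. The leg, tapered to 5 mm over its last 1 mm, reaches up to the coil at z = 54 to 84 mm. Do not press it on the stand with over 40 N (a clean snap makes up to 25). Home, the coil rests on the pin and the leg's end is at z = 28 mm of the stand.
- cotter_tip (a point): Lower end of the cotter's straight leg; its axes are the cotter's.
- cotter_coil (a point): Centre of the cotter's coil, 69 mm above the leg's end; axes as the cotter's. The coil is a double turn in the x-z plane, 30 mm outside diameter, 12 mm thick along y. Hold it from above by its two flat faces, fingers closing along y, fingertips over 57 mm above the leg's end, else they strike the pin.
- bow (a joint): Spread of the bow (rad), 0 relaxed. It hangs on the leg's +x side; flared end 18 mm from the leg's axis, z = 12 to 15; nose gap 6 mm at z = 28. Pushed down with the cotter's x square to the pin (bow on either side), the flare meets the pin after about 25 mm of leg; it spreads to about 0.1 under a push of some 3 to 12 N, and snaps back under 0.04 once the nose is past the pin's widest part.
- rack: Fixed wooden block 64 x 170 x 64 mm (x, y, z), origin under its centre. Two slots in its top, 28 (x) by 8 (y) mm, 62 deep, at x = 9, y = -45 and 45 mm. The cotter stands in one, leg at x = 0, its coil resting on the top, bow to the rack's +x; the drift key is in the other. Which is where varies.
- drift: Bystander, stays in its slot: flat steel drift key, blade 26 x 6 mm, solid round head 30 mm across and 12 mm thick, as high as the cotter. Origin 4 mm under the blade's end, 9 mm in -x from its middle.
- caliper: Bystander: steel caliper lying on the table, 200 mm long, 45 mm wide, 7 mm high; origin under the middle of its beam.
- tape: Bystander: tape measure lying on the table, about 65 mm wide and 36 mm high; origin under its middle.
- brass_ring: Bystander: loose brass ring lying on the table, 100 mm across, 12 mm high; origin under its centre.

How it is judged:
By the outcome, as a careful person would: the job done as asked, in the order asked, and still so for the second after the job is handed in, with the robot touching nothing.
It also fails if it takes over 72 s, if anything falls off the work surface, if the arm or the gripper's body presses on something with over 40 N, if the wrist force passes 120 N, or if a joint passes its speed limit or range.

## Working session

There is one attempt and no reset: what is moved stays moved. The work goes in short steps, Python scripts to look and compute and a tool call to move; the robot and the scene stay as the last step left them, time stands still between calls to the robot, and variables do not carry over. Pictures are saved under pics/ and viewed, at most 10 in all, crops included, and the job is handed in when it is done.

Besides the shell and the picture viewer there is one more tool, called after "Request:" as name(argument=value, ...) on one line, values as JSON. drive_tool: Moves the arm, as the interface text tells. Its arguments: {"type":"object","properties":{"targets":{"type":"string"}},"required":["targets"]}

```bash
mkdir -p pics; ls
cat > h.py <<'E'
import numpy as np, cv2
from cell import env
from scipy.spatial.transform import Rotation as R
def grab(n):
    f=env.grab_frame(n); Rm=cv2.Rodrigues(np.array(f['rvec'],float))[0]; t=np.array(f['tvec'],float).ravel()
    return f,Rm,t
def cloud(f,Rm,t):
    z=f['z_map'].astype(float); v,u=np.mgrid[:z.shape[0],:z.shape[1]]
    P=np.stack([(u-f['cx'])/f['fx']*z,(v-f['cy'])/f['fy']*z,z],-1)
    W=(P-t)@Rm; W[z==0]=np.nan
    return W
def proj(p,f,Rm,t):
    c=np.asarray(p)@Rm.T+t; return c[...,:2]/c[...,2:]*[f['fx'],f['fy']]+[f['cx'],f['cy']]
def save(n):
    np.save
E
python3 - <<'E'
from h import *
import pickle
d={}
for n in ['scene','side','wrist']:
    g=grab(n); d[n]=g; print(n,-g[1].T@g[2])
pickle.dump(d,open('d0.pkl','wb'))
for n in d: cv2.imwrite(f'pics/{n}0.png',d[n][0]['color'])
s=env.sense(); print(s, env.grip_depth)
E
```

```text
pics
scene [1.02147846 0.87717672 0.6763068 ]
side [ 0.13019586 -0.41931448  0.66397029]
wrist [0.1356928  0.61571522 0.3733801 ]
{'clock': 0.15, 'q': array([-1.2921861 ,  0.52187388, -0.036311  ,  1.59984965,  0.0212199 ,
        1.02109645, -0.11280778]), 'dq': array([-0.00118871, -0.00169731, -0.00019353, -0.00030903,  0.0003395 ,
        0.00229132,  0.00012007]), 'joint_torque': array([ 6.59189345e-05, -9.27383924e+01,  1.97960749e+00, -3.70054042e+01,
        1.78506284e-02,  6.32940908e-03, -5.08236576e-05]), 'eef_pos': array([0.21357159, 0.58712232, 0.23086996]), 'eef_rot': array([ 1.73534322e-01,  9.84827732e-01, -4.19696487e-04, -3.29741019e-05]), 'ft_force': array([-0.80519781, -0.4885509 , -0.22802117]), 'torque': array([ 0.00958519,  0.04796262, -0.04738196]), 'gripper_force': 0.0, 'opening': 1.0004896781186179} 0.0187
```

View pics/scene0.png

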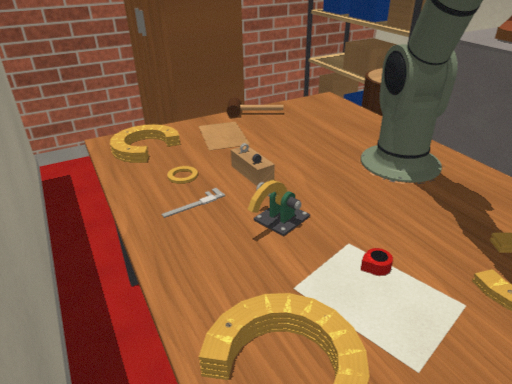

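View pics/side0.png

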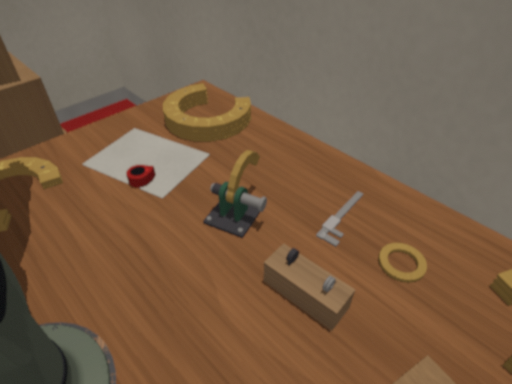

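The scene picture shows the stand near (283,210) and the rack near (252,165). In the side picture they are at (236,205) and (308,285), with a dark round head at (292,257) and a grey one at (328,284).

Run:
```python
from h import *
import pickle
d=pickle.load(open('d0.pkl','rb'))
crops=[]
for n,(u0,v0,u1,v1) in {'scene':(225,135,325,240),'side':(195,140,360,330)}.items():
    f,Rm,t=d[n]; W=cloud(f,Rm,t); c=f['color']
    s=c[v0:v1,u0:u1]; crops.append(cv2.resize(s,(400,int(400*s.shape[0]/s.shape[1])),interpolation=cv2.INTER_CUBIC))
    hsv=cv2.cvtColor(c,cv2.COLOR_BGR2HSV); H,S,V=[hsv[...,i].astype(int) for i in range(3)]
    m=np.zeros(H.shape,bool); m[v0:v1,u0:u1]=1
    g=m&(H>60)&(H<95)&(S>80)
    print(n,'green',g.sum(),np.nanpercentile(W[g],[2,50,98],axis=0).round(3).tolist())
    # rack top z~0.064, base plate z~0.01
    for nm,lo,hi in [('racktop',.059,.068),('plate',.006,.015),('high',.07,.16)]:
        k=m&(W[...,2]>lo)&(W[...,2]<hi)
        nn,lab,st,ce=cv2.connectedComponentsWithStats(k.astype(np.uint8))
        for i in range(1,nn):
            if st[i,4]>25:
                P=W[lab==i]; r=cv2.minAreaRect((P[:,:2]*1000).astype(np.float32))
                print(nm,st[i].tolist(),P.mean(0).round(3),r, c[lab==i].mean(0).round(),P[:,2].max().round(3))
h=max(x.shape[0] for x in crops)
cv2.imwrite('pics/crop0.png',np.hstack([cv2.copyMakeBorder(x,0,h-x.shape[0],0,0,0) for x in crops]))
```

```text
scene green 429 [[0.51, 0.072, 0.013], [0.548, 0.109, 0.045], [0.568, 0.119, 0.093]]
racktop [230, 146, 44, 26, 416] [ 0.497 -0.173  0.063] ((493.998291015625, -181.43817138671875), (67.7411880493164, 175.6263427734375), 5.141393184661865) [ 86. 126. 164.] 0.068
racktop [269, 199, 32, 11, 70] [0.546 0.111 0.064] ((545.6871337890625, 109.68350219726562), (24.84645652770996, 88.23902893066406), 38.83351135253906) [52. 70. 60.] 0.068
plate [231, 163, 28, 22, 61] [ 0.524 -0.174  0.011] ((523.9789428710938, -182.13365173339844), (6.984991073608398, 173.0230712890625), 5.614290237426758) [ 59.  89. 116.] 0.015
plate [253, 208, 57, 27, 661] [0.55  0.105 0.01 ] ((538.2125854492188, 88.68091583251953), (122.34841918945312, 110.14757537841797), 19.23784065246582) [66. 68. 69.] 0.015
high [240, 143, 8, 8, 40] [ 0.5   -0.226  0.083] ((499.4310607910156, -226.23867797851562), (12.647727012634277, 26.476308822631836), 87.18997192382812) [110. 125. 136.] 0.094
high [252, 154, 9, 9, 65] [ 0.501 -0.134  0.083] ((499.1662292480469, -135.2568359375), (28.921253204345703, 14.303285598754883), 1.18195509
[... 825 characters left out ...]
[264, 277, 76, 52, 196] [ 0.462 -0.197  0.011] ((460.6427307128906, -189.25099182128906), (24.139434814453125, 169.07296752929688), 12.874038696289062) [43. 61. 80.] 0.015
high [210, 150, 57, 60, 1227] [0.554 0.081 0.101] ((577.402099609375, 68.84642028808594), (133.61549377441406, 153.20777893066406), 84.46231842041016) [ 63.  90. 102.] 0.147
high [286, 247, 13, 16, 135] [ 0.493 -0.141  0.087] ((495.58966064453125, -138.10906982421875), (28.509965896606445, 13.541885375976562), 4.530980587005615) [49. 53. 61.] 0.096
high [322, 275, 14, 17, 136] [ 0.493 -0.23   0.086] ((495.053466796875, -228.58926391601562), (27.697677612304688, 12.160005569458008), 5.164795875549316) [ 95. 103. 110.] 0.097
```

View pics/crop0.png

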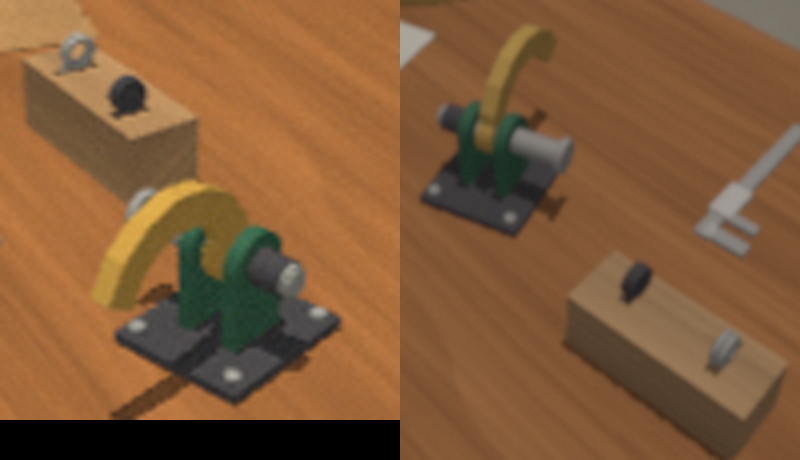

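The crops show the open ring (the cotter) at scene pixel ~(244,147) and the solid dark drift head at (256,158). The pin's head is on the stand's side facing the side camera, and the collar faces the scene camera. Next I refine the stand pose and the head face.

```bash
cat >> h.py <<'E'
def stand(W,o,yaw):
    c,s=np.cos(yaw),np.sin(yaw); d=W-np.array([o[0],o[1],0]); return np.stack([d[...,0]*c+d[...,1]*s,-d[...,0]*s+d[...,1]*c,d[...,2]],-1)
def unstand(p,o,yaw):
    c,s=np.cos(yaw),np.sin(yaw); p=np.asarray(p,float); return np.array([o[0]+c*p[0]-s*p[1],o[1]+s*p[0]+c*p[1],p[2]])
E
python3 - <<'E'
from h import *
import pickle
d=pickle.load(open('d0.pkl','rb')); yaw=np.radians(19.5); o=[.538,.0885]
for n in ['scene','side']:
    f,Rm,t=d[n]; W=cloud(f,Rm,t); S=stand(W,o,yaw)*1000
    c=f['color']; hsv=cv2.cvtColor(c,cv2.COLOR_BGR2HSV); H,Sa=hsv[...,0].astype(int),hsv[...,1]
    near=(abs(S[...,0])<160)&(abs(S[...,1])<140)&(S[...,2]>4)
    g=near&(H>60)&(H<95)&(Sa>80)
    pc=lambda k,m: print(n,k,m.sum(),np.nanpercentile(S[m],[1,50,99],axis=0).round(1).tolist())
    pc('green',g); pc('plate',near&(S[...,2]<14)&(S[...,2]>7)); 
    pc('brass',near&(H>15)&(H<32)&(Sa>90)&(S[...,2]>100))
    pc('-y',near&(S[...,2]>40)&(S[...,2]<95)&(S[...,1]<-35))
    pc('-yy',near&(S[...,2]>40)&(S[...,2]<95)&(S[...,1]<-60))
    pc('+y',near&(S[...,2]>40)&(S[...,2]<95)&(S[...,1]>35))
print(unstand([0,-90,75],np.array(o)*1000,yaw),unstand([0,70,82],np.array(o)*1000,yaw))
E
```

```text
scene green 428 [[-23.3, -22.4, 11.7], [13.8, 20.1, 44.5], [25.8, 26.5, 94.2]]
scene plate 624 [[-57.8, -53.5, 7.2], [23.9, 19.9, 9.4], [60.0, 53.7, 13.8]]
scene brass 462 [[0.9, -8.7, 101.1], [77.0, 6.0, 124.3], [124.0, 9.2, 144.0]]
scene -y 30 [[-7.5, -81.6, 63.8], [8.9, -76.3, 83.6], [18.0, -37.3, 88.0]]
scene -yy 27 [[-7.6, -81.7, 71.4], [8.5, -76.8, 83.9], [18.0, -73.1, 88.0]]
scene +y 105 [[-11.8, 35.3, 59.5], [5.6, 49.1, 75.9], [13.3, 58.0, 84.8]]
side green 403 [[-28.6, -28.4, 14.6], [-21.4, -20.0, 50.5], [11.7, 21.5, 97.2]]
side plate 881 [[-63.0, -56.4, 7.8], [-31.3, -13.7, 11.3], [33.8, 51.7, 13.7]]
side brass 478 [[-9.4, -10.2, 100.6], [33.8, -7.5, 127.6], [113.5, 7.1, 146.3]]
side -y 259 [[-19.6, -83.3, 57.8], [-9.2, -65.8, 79.3], [12.1, -36.1, 88.5]]
side -yy 156 [[-20.0, -83.5, 56.8], [-8.9, -78.7, 78.5], [12.5, -60.3, 88.9]]
side +y 79 [[-17.2, 35.3, 66.0], [-11.9, 43.6, 81.1], [5.0, 56.3, 86.8]]
[568.04261733   3.6622658   75.        ] [514.63351985 154.48490438  82.        ]
```

Request:
drive_tool(targets="3 -5 0 0 0 -4.2 -1;3 -5 0 0 0 -4.2 -1;3 -5 0 0 0 -4.2 -1;3 -5 0 0 0 -4.2 -1;3 -5 0 0 0 -4.2 -1;3 -5 0 0 0 -4.2 -1;3 -5 0 0 0 -4.2 -1;3 -5 0 0 0 -4.2 -1")

```text
clock: 1.15
eef_pos: [0.4543, 0.1857, 0.2314]
eef_rot: [0.452, 0.892, 0.0, 0.0]
ft_force: [1.1, 1.2, 0.4]
opening: -0.002
gripper_force: 0.0
```

Request:
drive_tool(targets="3 -5 0 0 0 -4.2 -1;3 -5 0 0 0 -4.2 -1;3 -5 0 0 0 -4.2 -1;3 -5 0 0 0 -4.5 -1;0 0 0 7 2.5 0 -1;0 0 0 7.1 2.5 0 -1;0 0 0 0 0 0 -1")

```text
clock: 2.02
eef_pos: [0.5737, -0.0153, 0.2305]
eef_rot: [0.575, 0.807, 0.075, -0.107]
ft_force: [-0.6, 0.5, -0.4]
opening: 0.007
gripper_force: 0.0
```

Request:
drive_tool(targets="0.2 -0.5 -5 0 0 0 -1;0 0 -5 0 0 0 -1;0 0 -4 0 0 0 -1;0 0 -1.8 0 0 0 -1;-0.33 0.94 0 0 0 0 -1;-0.1 0.28 0 0 0 0 -1;-0.1 0.28 0 0 0 0 -1;-0.1 0.28 0 0 0 0 -1")

```text
clock: 3.02
eef_pos: [0.5697, 0.0003, 0.0741]
eef_rot: [0.573, 0.809, 0.075, -0.106]
ft_force: [0.3, 0.5, 0.8]
opening: 0.002
gripper_force: 0.0
```

Request:
drive_tool(targets="-0.1 0.28 0 0 0 0 -1;-0.1 0.28 0 0 0 0 -1;-0.1 0.28 0 0 0 0 -1;-0.1 0.28 0 0 0 0 -1")

```text
clock: 3.52
eef_pos: [0.5658, 0.0105, 0.0736]
eef_rot: [0.574, 0.809, 0.075, -0.106]
ft_force: [0.9, -5.6, 4.8]
opening: 0.0
gripper_force: 2.7
```

Request:
drive_tool(targets="-0.1 0.28 0 0 0 0 -1;-0.1 0.28 0 0 0 0 -1;-0.1 0.28 0 0 0 0 -1;-0.1 0.28 0 0 0 0 -1")

```text
clock: 4.03
eef_pos: [0.5618, 0.0217, 0.0736]
eef_rot: [0.574, 0.809, 0.075, -0.106]
ft_force: [1.6, -5.8, 4.1]
opening: 0.0
gripper_force: 2.7
```

Request:
drive_tool(targets="-0.1 0.28 0 0 0 0 -1;-0.1 0.28 0 0 0 0 -1;-0.07 0.2 0 0 0 0 -1")

```text
clock: 4.4
eef_pos: [0.559, 0.0294, 0.0736]
eef_rot: [0.574, 0.809, 0.075, -0.106]
ft_force: [1.1, -5.3, 5.1]
opening: -0.004
gripper_force: 2.7
```

Request:
drive_tool(targets="-0.07 0.2 0 0 0 0 -1")

```text
clock: 4.53
eef_pos: [0.5583, 0.0313, 0.0736]
eef_rot: [0.574, 0.809, 0.075, -0.106]
ft_force: [1.4, -5.9, 3.4]
opening: 0.002
gripper_force: 2.7
```

Request:
drive_tool(targets="-0.07 0.2 0 0 0 0 -1")

```text
clock: 4.65
eef_pos: [0.5576, 0.0333, 0.0736]
eef_rot: [0.574, 0.809, 0.075, -0.106]
ft_force: [0.2, -5.2, 4.1]
opening: 0.0
gripper_force: 2.7
```

Request:
drive_tool(targets="-0.07 0.2 0 0 0 0 -1")

```text
clock: 4.78
eef_pos: [0.5569, 0.0353, 0.0736]
eef_rot: [0.574, 0.809, 0.075, -0.106]
ft_force: [-0.3, -5.3, 3.4]
opening: 0.003
gripper_force: 2.7
```

Request:
drive_tool(targets="-0.07 0.2 0 0 0 0 -1")

```text
clock: 4.9
eef_pos: [0.5562, 0.0373, 0.0735]
eef_rot: [0.574, 0.809, 0.075, -0.106]
ft_force: [-0.1, -5.0, 4.2]
opening: -0.001
gripper_force: 2.7
```

Request:
drive_tool(targets="-0.07 0.2 0 0 0 0 -1")

```text
clock: 5.03
eef_pos: [0.5555, 0.0393, 0.0735]
eef_rot: [0.574, 0.809, 0.075, -0.106]
ft_force: [0.8, -5.0, 3.6]
opening: -0.003
gripper_force: 2.7
```

Request:
drive_tool(targets="-0.04 0.12 0 0 0 0 -1")

```text
clock: 5.15
eef_pos: [0.555, 0.0406, 0.0735]
eef_rot: [0.574, 0.809, 0.075, -0.106]
ft_force: [1.1, -4.9, 4.2]
opening: 0.001
gripper_force: 2.6
```

Request:
drive_tool(targets="-0.04 0.12 0 0 0 0 -1")

```text
clock: 5.28
eef_pos: [0.5546, 0.0417, 0.0735]
eef_rot: [0.574, 0.809, 0.075, -0.106]
ft_force: [0.3, -5.7, 3.7]
opening: -0.0
gripper_force: 2.6
```

Request:
drive_tool(targets="-0.04 0.12 0 0 0 0 -1")

```text
clock: 5.4
eef_pos: [0.5542, 0.0429, 0.0735]
eef_rot: [0.574, 0.809, 0.075, -0.106]
ft_force: [0.2, -4.7, 4.1]
opening: 0.007
gripper_force: 2.7
```

Request:
drive_tool(targets="-0.04 0.12 0 0 0 0 -1")

```text
clock: 5.52
eef_pos: [0.5542, 0.0431, 0.0736]
eef_rot: [0.574, 0.809, 0.075, -0.105]
ft_force: [1.6, -14.1, 4.8]
opening: 0.001
gripper_force: 6.8
```

Request:
drive_tool(targets="-0.04 0.1 0 0 0 0 -1")

```text
clock: 5.65
eef_pos: [0.5541, 0.0432, 0.0736]
eef_rot: [0.575, 0.808, 0.074, -0.104]
ft_force: [4.6, -17.0, 5.8]
opening: 0.005
gripper_force: 8.9
```

Request:
drive_tool(targets="0.7 -2 0 0 0 0 -1;0.7 -2 1 0 0 0 -1;0 0 5 0 0 0 -1;0 0 5 0 0 0 0;0 0 2 -7 -2.5 0 0;0 0 0 -7.1 -2.5 0 0;0 0 0 0 0 0 0")

```text
clock: 6.52
eef_pos: [0.567, 0.0082, 0.2036]
eef_rot: [0.577, 0.817, -0.0, 0.0]
ft_force: [0.1, 0.2, -0.1]
opening: 0.5
gripper_force: 0.0
```

Run:
```python
from h import *
import pickle
d=pickle.load(open('d0.pkl','rb')); f,Rm,t=d['wrist']
T=R.from_quat([1.73534322e-01,9.84827732e-01,-4.19696487e-04,-3.29741019e-05]).as_matrix()
print('cam z in tool',T.T@Rm[2], 'cam pos tool',T.T@(-Rm.T@t-[0.21357159,0.58712232,0.23086996]),f['fx'],f['fy'])
```

```text
cam z in tool [-3.17154128e-01 -3.35183537e-04  9.48373949e-01] cam pos tool [ 8.29499160e-02  1.32157181e-04 -1.42516994e-01] 306.8678948228442 306.8678948228442
```

Request:
drive_tool(targets="-1.95 5.38 0 0 0 0 0;-2 5.38 0 0 0 0 0;0 0 0 0 0 0 0")

```text
clock: 6.9
eef_pos: [0.5265, 0.1169, 0.203]
eef_rot: [0.577, 0.817, 0.0, -0.001]
ft_force: [0.2, -0.9, 0.4]
opening: 0.504
gripper_force: 0.0
```

Run:
```python
from h import *
import pickle
g=grab('wrist'); pickle.dump(g,open('d1.pkl','wb')); f,Rm,t=g
yaw=np.radians(19.5);o=[.5375,.0875]
p=proj(unstand([0,.07,.082],o,yaw),f,Rm,t); print(p)
for y in [.03,.054,.06,.07,.08,.09]: print(y,proj(unstand([0,y,.082],o,yaw),f,Rm,t))
c=f['color'].copy()
u,v=[int(x) for x in p]
a=c[max(v-60,0):v+60,u-80:u+80]; cv2.imwrite('pics/w1.png',np.hstack([cv2.resize(c,(384,288)),cv2.resize(a,(384,288),interpolation=cv2.INTER_CUBIC)])); print(u-80,v-60)
```

```text
[256.28574998 145.3985082 ]
0.03 [256.12210081 189.72124539]
0.054 [256.21845199 163.6254955 ]
0.06 [256.24339134 156.87092121]
0.07 [256.28574998 145.3985082 ]
0.08 [256.32913103 133.64918402]
0.09 [256.37357197 121.61280045]
176 85
```

View pics/w1.png

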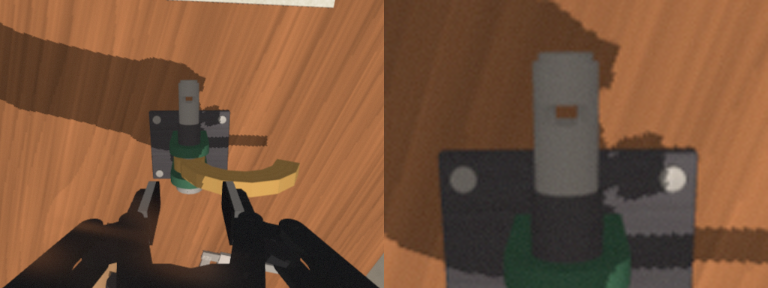

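The wrist picture shows the pin home, with the hole as a small wood-coloured square at crop (566,112), which is image pixel ~(252,132). The collar's end is at v≈165. Next I measure it against the pin's edges, the collar and the plate.

Run:
```python
from h import *
import pickle
f,Rm,t=pickle.load(open('d1.pkl','rb')); yaw=np.radians(19.5);o=[.5375,.0875]
W=cloud(f,Rm,t); S=stand(W,o,yaw)*1000; c=f['color'].astype(int)
pl=(S[...,2]>6)&(S[...,2]<14)&(abs(S[...,0])<90)&(abs(S[...,1])<80)
r=cv2.minAreaRect(S[pl][:,:2].astype(np.float32)); print('plate',r)
pt=(S[...,2]>72)&(S[...,2]<90)&(S[...,1]>57)&(abs(S[...,0])<25)
print('pin cloud',np.percentile(S[pt],[1,50,99],axis=0).round(1).tolist())
for y0 in (57,65,80,88):
    k=pt&(abs(S[...,1]-y0)<4); vv,uu=np.nonzero(k); print(y0,uu.min(),uu.max(),vv.min(),vv.max(),np.percentile(S[k][:,2],95).round(1))
rb=c[...,2]-c[...,0]
print('r-b');print(rb[122:142,244:262]); print('V');print(c.max(-1)[120:170:1,252].tolist())
print(c.max(-1)[122:142,244:262])
def ray(u,v,z):
    d=Rm.T@np.array([(u-f['cx'])/f['fx'],(v-f['cy'])/f['fy'],1]); C=-Rm.T@t; return C+d*(z-C[2])/d[2]
for uv in [(252,131.5),(252,165)]: w=ray(*uv,.082); print(uv,w.round(4),(stand(w,o,yaw)*1000).round(1))
```

```text
plate ((-3.2913436889648438, 1.4256553649902344), (120.31068420410156, 109.6372299194336), 0.36129748821258545)
pin cloud [[-15.4, 57.4, 72.5], [-3.7, 80.0, 79.8], [7.5, 102.2, 83.0]]
57 239 264 154 160 82.3
65 239 264 145 155 82.6
80 239 265 128 138 81.8
88 238 265 119 128 82.3
r-b
[[10 11 11 11 10 10 11 11 11 10 13 12  9 10 11 10 10 11]
 [10 11 10 10 10  9 11 11 12 11 10 11 10 11 12 11  8 10]
 [10  9 11 11 10 11  9 10 11 10 11 10 11 10  9  9 11  9]
 [ 8 10  9 10 10 10 10 11 12 10 11 10 11  9 12 12 10 10]
 [11 10 10 11 11 10 11 10 11 10 12 12 10  9  9 12 10 10]
 [10 10 10 11 12 10  9 10 11 10 10  9 12 12 10 11 10 10]
 [10 12 10 12 20 21 18 20 19 18 19 22 15 10 10 11  8 10]
 [10 10  9 20 40 40 39 37 38 39 40 39 25 11 10  9 10  9]
 [ 9 10  8 24 55 53 53 50 54 53 53 46 28  9  7  9 10  9]
 [ 9  8  9 24 54 51 51 52 54 52 52 48 27 10 11 11  9  9]
 [10  7 10 22 53 53 53 54 52 52 53 50 30  8 11  9 12  7]
 [ 9  9  8 24 50 45 48 46 49 46 48 45 25 11  9 10 10 11]
 [10 10 11 13 24 21 21 23 21 22 24 22 15  7 11 10 10 10]
 [10 11 10 11 10 11  9 10 11 10 10 10 11  9 10  9 10 10]
 [ 9 10  9  8 10  
[... 1459 characters left out ...]
1  94  94  90  92  89  88  89  89  88  87  90  92  95  92  92  92  94]
 [ 93  95  98  92  88  88  89  89  90  89  85  91  93  98  93  92  92  94]
 [ 93  96  94  90  89  87  88  88  89  89  88  88  93  99  99  96  95  94]
 [ 96  97  94  97  94  92  92  92  92  91  93  95  97  99  97  98  96  93]
 [ 98  97 101  95 101  99 101  98  99  96  99  99  98 100  97  96  98  95]
 [ 98  97 100  97  98 100 100 103 100 103  99  98  99  99  97  97  95  96]
 [ 98  97  97  97  99 101 101  99  99 100  99  99  99 101  96 100  94  92]
 [ 98  99 101  98  97 100  98 100 101 101 100  99 101  99  98  98  97  95]]
(252, 131.5) [0.5067 0.1634 0.082 ] [-3.7 81.8 82. ]
(252, 165) [0.5164 0.136  0.082 ] [-3.7 52.8 82. ]
```

Request:
drive_tool(targets="-0.3 -4.3 0 0 0 9.4 0;-0.3 -4.3 0 0 0 9.4 0;-0.3 -4.3 0 0 0 9.4 0;-0.4 -4.3 0 0 0 9.4 0;-0.4 -4.3 0 0 0 9.4 0;-0.4 -4.3 0 0 0 9.5 0;-0.4 -4.3 0 0 0 9.5 0;-0.4 -4.3 0 0 0 9.5 0")

```text
clock: 7.95
eef_pos: [0.4975, -0.2339, 0.2032]
eef_rot: [-0.043, 0.999, 0.0, -0.0]
ft_force: [0.6, -0.8, -0.3]
opening: 0.501
gripper_force: 0.0
```

Request:
drive_tool(targets="0 0 0 0 0 0 0;0 0 0 0 0 0 0")

```text
clock: 8.2
eef_pos: [0.498, -0.2313, 0.203]
eef_rot: [-0.04, 0.999, 0.0, -0.0]
ft_force: [1.0, -0.0, 0.3]
opening: 0.5
gripper_force: 0.0
```

Run:
```python
from h import *
import pickle
g=grab('wrist'); pickle.dump(g,open('d2.pkl','wb')); f,Rm,t=g
s=env.sense(); print(s['eef_pos'],R.from_quat(s['eef_rot']).as_matrix()[:,1],s['q'])
W=cloud(f,Rm,t); c=f['color']
near=(abs(W[...,0]-.493)<.08)&(abs(W[...,1]+.183)<.12)
k=near&(abs(W[...,2]-.064)<.004); print('rack',cv2.minAreaRect((W[k][:,:2]*1000).astype(np.float32)))
k=near&(W[...,2]>.072)&(W[...,2]<.1)
nn,lab,st,ce=cv2.connectedComponentsWithStats(k.astype(np.uint8))
for i in range(1,nn):
    if st[i,4]>30:
        P=W[lab==i]; print(st[i].tolist(),cv2.minAreaRect((P[:,:2]*1000).astype(np.float32)),P[:,2].max(),c[lab==i].mean(0).round())
cv2.imwrite('pics/w2.png',c)
```

```text
[ 0.49838318 -0.23049731  0.20309697] [-8.19298577e-02  9.96637820e-01  7.44918305e-04] [ 0.26031913  0.43680002  0.08784683  1.8350845  -0.04911429  0.8725116
  2.02439095]
rack ((489.0075378417969, -182.6007843017578), (64.7387924194336, 170.53646850585938), 4.962488651275635)
[252, 167, 13, 33, 415] ((493.29290771484375, -227.5535888671875), (29.473386764526367, 10.78620719909668), 4.321812629699707) 0.09493916424414846 [77. 82. 87.]
[347, 175, 22, 33, 639] ((493.4604797363281, -137.64202880859375), (29.26079750061035, 12.366433143615723), 5.174012184143066) 0.09462249484684737 [52. 53. 58.]
```

View pics/w2.png

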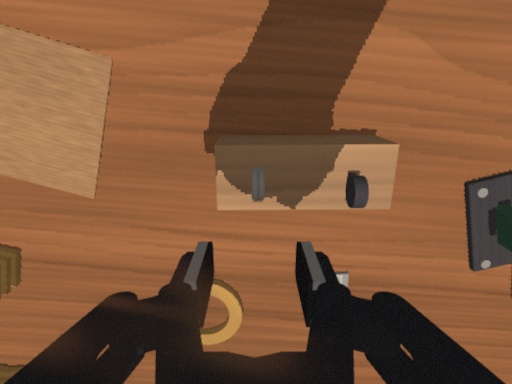

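The picture shows the cotter's coil at (258,184) and the drift at (357,190). The coil is at (0.494, -0.2275), its top is at z = 0.094 as expected, and the rack yaw is 5°.

Request:
drive_tool(targets="-0.4 0.2 -4 0 0 0.3 0;0 0 -4 0 0 0 0;0 0 -2 0 0 0 0;0 0 0 0 0 0 0;0 0 0 0 0 0 0")

```text
clock: 8.88
eef_pos: [0.4952, -0.2282, 0.1042]
eef_rot: [-0.045, 0.999, -0.0, 0.0]
ft_force: [-0.1, -0.0, 0.7]
opening: 0.499
gripper_force: 0.0
```

Request:
drive_tool(targets="-0.1 0.05 -2 0 0 0 0;0 0 -1.45 0 0 0 0;0 0 0 0 0 0 0;0 0 0 0 0 0 -0.5;0 0 0 0 0 0 -1;0 0 0 0 0 0 -1;0 0 0 0 0 0 -1;0 0 0 0 0 0 -1")

```text
clock: 9.88
eef_pos: [0.494, -0.228, 0.0694]
eef_rot: [-0.045, 0.999, -0.0, 0.0]
ft_force: [0.2, 1.0, 7.6]
opening: 0.126
gripper_force: 61.2
```

Request:
drive_tool(targets="0 0 0 0 0 0 -1;0 0 0 0 0 0 -1;0 0 0.5 0 0 0 -1")

```text
clock: 10.25
eef_pos: [0.4937, -0.2279, 0.074]
eef_rot: [-0.045, 0.999, -0.0, 0.0]
ft_force: [1.4, 0.8, -0.9]
opening: 0.124
gripper_force: 60.0
```

Request:
drive_tool(targets="0 0 4 0 0 0 -1;0 0 5 0 0 0 -1;0 0 5 0 0 0 -1;0 0 2 0 0 0 -1;0.2 5 0 0 0 2.4 -1;0.2 5 0 0 0 2.4 -1;0.2 5 0 0 0 2.4 -1;0.2 5 0 0 0 2.4 -1")

```text
clock: 11.25
eef_pos: [0.5014, -0.0265, 0.2343]
eef_rot: [-0.129, 0.992, -0.0, 0.0]
ft_force: [0.8, 0.5, -0.3]
opening: 0.125
gripper_force: 60.2
```

Request:
drive_tool(targets="0.2 5 0 0 0 2.4 -1;0.2 5 0 0 0 2.3 -1;0.1 5 0 0 0 0 -1;0 4 0 0 0 0 -1;0 0 -3 0 0 0 -1;0 0 -2.5 0 0 0 -1;0 0 0 0 0 0 -1;0 0 0 0 0 0 -1")

```text
clock: 12.25
eef_pos: [0.507, 0.1621, 0.1798]
eef_rot: [-0.169, 0.986, 0.0, 0.0]
ft_force: [0.2, -0.0, -0.5]
opening: 0.124
gripper_force: 60.2
```

Run:
```python
from h import *
import pickle
g=grab('wrist'); g2=grab('scene'); g3=grab('side'); pickle.dump((g,g2,g3),open('d3.pkl','wb')); f,Rm,t=g
s=env.sense(); print(s['eef_pos'],R.from_quat(s['eef_rot']).as_matrix()[:,1],s['q'][6])
tcp=s['eef_pos']
print('hole',proj([.507,.1625,.082],f,Rm,t),'tip',proj(tcp-[0,0,.0595],f,Rm,t),'hs',proj([.507,.1625,.082],*g2),proj([.507,.1625,.082],*g3))
c=f['color']; u,v=[int(x) for x in proj([.507,.1625,.082],f,Rm,t)]
def crop(c,u,v,w,h,W,H): a=c[max(0,v-h):v+h,max(0,u-w):u+w]; return cv2.resize(a,(W,H),interpolation=cv2.INTER_CUBIC)
out=[crop(c,u,v,80,80,480,480)]
b=[]
for q in (g2,g3):
    uu,vv=[int(x) for x in proj([.507,.1625,.1],*q)]; b.append(crop(q[0]['color'],uu,vv,40,30,320,240))
cv2.imwrite('pics/w3.png',np.hstack([out[0],np.vstack(b)])); print(u-80,v-80)
```

```text
[0.50710164 0.16208686 0.17982128] [-3.32198841e-01  9.43209377e-01 -3.45591483e-05] 1.4371218416812568
hole [253.52224797 196.36436252] tip [252.80592207 213.8848852 ] hs [306.43092205 204.56518799] [202.77300007 180.88070088]
173 116
```

View pics/w3.png

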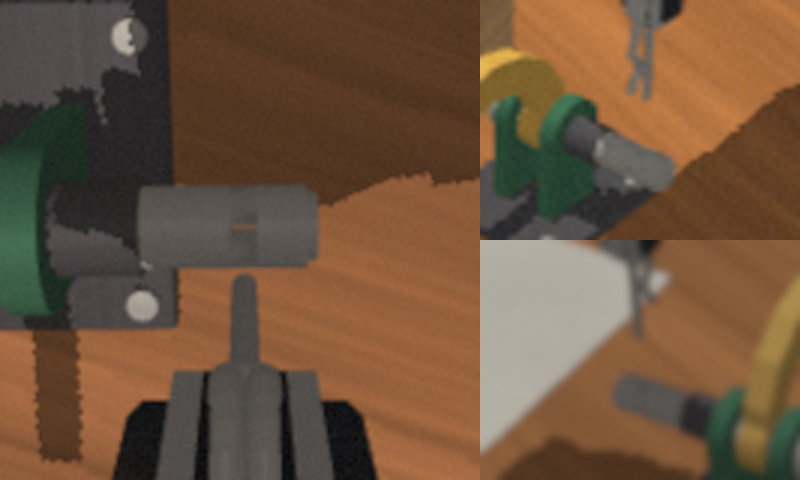

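The wrist crop shows the mouth of the hole at crop (244,226), image ~(254,191), and the leg's lower end at crop (245,277). The leg is nearly in line along the pin. Next I measure both.

Run:
```python
from h import *
import pickle
g,g2,g3=pickle.load(open('d3.pkl','rb')); f,Rm,t=g; c=f['color'].astype(int); tcp=np.array([.5071,.1621,.1798])
np.set_printoptions(linewidth=200)
print(c.sum(-1)[176:208:1,240:268:1]//3)
print('tiprows');print(c.sum(-1)[204:216,244:266]//3)
print(c[...,2][204:216,244:266]-c[...,0][204:216,244:266])
for dz in (.055,.0595,.064): print(dz,proj(tcp-[0,0,dz],f,Rm,t))
yd=np.array([-.334,.9426,0]); xd=np.array([.9426,.334,0])
def ray(u,v,z):
    d=Rm.T@np.array([(u-f['cx'])/f['fx'],(v-f['cy'])/f['fy'],1]); C=-Rm.T@t; return C+d*(z-C[2])/d[2]
for uv in [(254,190),(254,192),(254,194)]: w=ray(*uv,.082); print(uv,w.round(4),'rel TCP x,y mm',((w-tcp)@xd*1e3).round(1),((w-tcp)@yd*1e3).round(1))
W=cloud(f,Rm,t); P=W[178:206,225:278].reshape(-1,3); P=P[(P[:,2]>.066)&(P[:,2]<.09)]; d=(P-tcp); print('pin cloud rel x',np.percentile(d@xd*1e3,[1,50,99]).round(1),'zmax',np.percentile(P[:,2],99))
top=P[:,2]>np.percentile(P[:,2],85); print('top line rel x',np.median(d[top]@xd*1e3))
```

```text
[[ 58  57  57  57  57  57  57  55  53  55  56  55  53  55  54  54  55  54  55  58  59  54  55  53  54  54  56  55]
 [ 64  62  63  65  62  62  62  64  62  60  60  60  61  60  59  61  58  59  60  65  63  63  65  61  63  63  65  63]
 [ 73  73  75  73  71  73  74  73  74  69  68  67  67  68  69  71  71  69  71  76  76  72  72  73  74  73  76  77]
 [ 78  79  75  77  75  79  76  77  79  76  69  73  71  71  72  77  76  75  77  77  76  77  77  76  81  81  79  78]
 [ 80  81  80  80  80  78  80  80  81  79  75  77  77  78  78  78  79  77  80  79  80  77  80  81  80  81  80  82]
 [ 82  81  83  80  82  81  82  80  81  81  82  79  80  79  80  76  79  80  82  82  83  82  84  81  83  81  84  83]
 [ 80  82  83  82  82  83  83  84  81  82  80  82  81  80  80  81  82  82  83  84  84  82  83  85  84  85  82  83]
 [ 83  83  84  85  86  83  83  82  85  85  83  83  81  82  81  82  81  83  83  86  85  84  84  85  86  83  84  84]
 [ 84  86  86  86  84  83  85  83  84  85  83  83  82  83  81  81  82  82  82  84  83  83  87  83  84  86  83  85]
 [ 84  87  86  86  86  85  85  84  85  86  82  81  84  79  80  83
[... 4183 characters left out ...]
0 43  7  8  8  7  8  8  6 47 93 93 92 91 93 93 91]
 [91 87 87 85 87 74 33  8  8  8  8 10  9  7 47 94 92 92 93 93 91 93]
 [92 91 91 88 88 73 35  8  7  7  9  8  8  7 43 92 90 91 93 93 90 92]
 [91 93 92 90 92 76 35  8  7  9  9  9 10  8 38 81 92 91 92 93 93 95]
 [93 92 92 91 93 76 28  7  9  8  6  7  6  8 33 77 89 89 92 92 91 92]]
0.055 [252.79600032 216.33188944]
0.0595 [252.82429048 213.87718839]
0.064 [252.85149392 211.51678036]
(254, 190) [0.5016 0.161  0.082 ] rel TCP x,y mm -5.5 0.8
(254, 192) [0.5033 0.1616 0.082 ] rel TCP x,y mm -3.8 0.8
(254, 194) [0.5049 0.1622 0.082 ] rel TCP x,y mm -2.0 0.8
pin cloud rel x [-12.8  -4.6   8.8] zmax 0.08294007981995218
top line rel x -1.2295364985361517
```

Run:
```python
from h import *
import pickle
g,g2,g3=pickle.load(open('d3.pkl','rb')); f,Rm,t=g; tcp=np.array([.5071,.1621,.1798])
yd=np.array([-.334,.9426,0]); xd=np.array([.9426,.334,0]); W=cloud(f,Rm,t)
for v in range(206,238,3):
    p=W[v,252:257]; d=p-tcp; print(v,(d@xd*1e3).round(1),(d@yd*1e3).round(1),(p[:,2]*1e3).round(1))
```

```text
206 [39.5 39.6 40.  39.8 39.9] [-1.6 -0.5  0.7  1.8  2.9] [ 0.7  0.2 -0.8 -0.1 -0.4]
209 [-5.1 -5.8 -6.  -5.7 -5.2] [-0.5  0.2  0.9  1.5  2.2] [124.  125.7 126.  125.3 124.1]
212 [-5.3 -5.6 -5.5 -5.9 -5.3] [-0.5  0.2  0.9  1.5  2.2] [130.  130.7 130.4 131.3 129.9]
215 [-5.  -5.1 -5.4 -5.1 -5.2] [-0.5  0.2  0.9  1.5  2.2] [134.6 134.7 135.4 134.8 135. ]
218 [-4.9 -5.5 -5.8 -5.1 -5.4] [-0.4  0.2  0.9  1.5  2.1] [139.2 140.6 141.3 139.8 140.4]
221 [-4.8 -4.9 -5.2 -5.  -4.6] [-0.4  0.2  0.9  1.5  2.1] [143.9 144.1 144.9 144.3 143.5]
224 [-4.3 -4.8 -4.8  nan -4.9] [-0.4  0.2  0.9  nan  2.1] [147.4 148.4 148.6   nan 148.8]
227 [-4.6 -4.4 -4.9 -4.6 -4.4] [-0.3  0.3  0.9  1.5  2.1] [152.5 151.9 153.  152.6 152.1]
230 [-4.1 -4.4 -4.2 -5.  -4.1] [-0.3  0.3  0.9  1.5  2.1] [155.7 156.4 155.9 157.5 155.6]
233 [-4.3 -3.9 -4.7 -4.4 -4.4] [-0.3  0.3  0.9  1.5  2. ] [160.  159.3 161.  160.3 160.3]
236 [ -4.2 -14.2 -14.5 -13.9 -13.7] [-0.3  0.4  0.9  1.4  1.9] [163.9 184.  184.5 183.4 182.9]
```

Request:
drive_tool(targets="0.14 0.05 -1 0 0 0 -1;0 0 -1.4 0 0 0 -1;0 0 -0.8 0 0 0 -1;0 0 0 0 0 0 -1;0 0 0 0 0 0 -1")

```text
clock: 13.02
eef_pos: [0.5081, 0.1626, 0.1469]
eef_rot: [-0.169, 0.986, -0.0, 0.0]
ft_force: [-0.1, -0.7, 0.3]
opening: 0.122
gripper_force: 60.2
```

Run:
```python
from h import *
import pickle
g=grab('wrist'); g2=grab('scene'); pickle.dump((g,g2),open('d4.pkl','wb')); f,Rm,t=g
s=env.sense(); tcp=s['eef_pos'];print(tcp,s['ft_force'])
c=f['color']; u,v=[int(x) for x in proj([.507,.1625,.082],f,Rm,t)]
a=c[v-35:v+35,u-35:u+35]; q=g2[0]['color'];uu,vv=[int(x) for x in proj([.507,.1625,.09],*g2)]
b=q[vv-25:vv+25,uu-25:uu+25]
cv2.imwrite('pics/w4.png',np.hstack([cv2.resize(x,(400,400),interpolation=cv2.INTER_CUBIC) for x in (a,b)])); print(u-35,v-35)
```

```text
[0.50820702 0.1625999  0.14711206] [-6.14145661e-01 -8.76209435e-01 -2.69752893e-04]
218 174
```

View pics/w4.png

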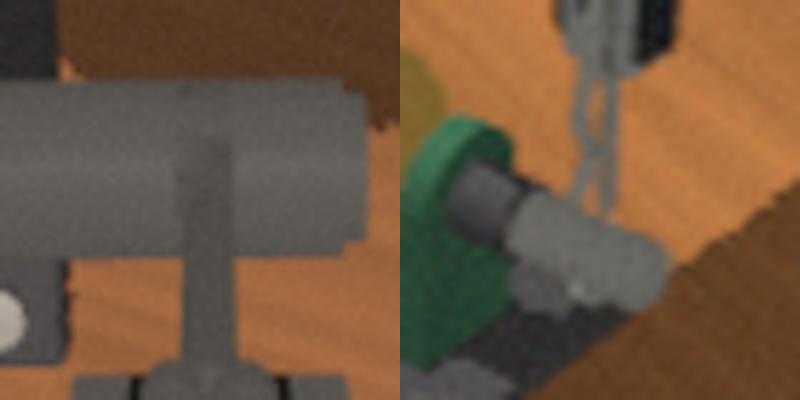

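The wrist crop shows the leg's end just over the dark mouth. The leg's axis is at crop x≈209 and the mouth's centre at ≈205, so I shift slightly towards -y and feel down.

Request:
drive_tool(targets="0.01 -0.03 -0.3 0 0 0 -1;0 0 -0.15 0 0 0 -1;0 0 -0.15 0 0 0 -1")

```text
clock: 13.5
eef_pos: [0.5081, 0.1622, 0.1407]
eef_rot: [-0.169, 0.986, -0.0, 0.0]
ft_force: [0.7, 0.1, -1.0]
opening: 0.128
gripper_force: 60.2
```

Request:
drive_tool(targets="0 0 -0.1 0 0 0 -1")

```text
clock: 13.62
eef_pos: [0.5081, 0.1622, 0.1397]
eef_rot: [-0.169, 0.986, -0.0, -0.0]
ft_force: [1.2, -0.3, 0.4]
opening: 0.126
gripper_force: 60.2
```

Request:
drive_tool(targets="0 0 -0.1 0 0 0 -1")

```text
clock: 13.75
eef_pos: [0.5081, 0.1623, 0.1387]
eef_rot: [-0.169, 0.986, -0.0, -0.0]
ft_force: [-0.4, 0.1, -0.7]
opening: 0.126
gripper_force: 60.2
```

Request:
drive_tool(targets="0 0 -0.15 0 0 0 -1")

```text
clock: 13.88
eef_pos: [0.5082, 0.1623, 0.1372]
eef_rot: [-0.169, 0.986, 0.0, 0.0]
ft_force: [-0.8, 0.8, -1.0]
opening: 0.124
gripper_force: 60.2
```

Request:
drive_tool(targets="0 0 -0.15 0 0 0 -1")

```text
clock: 14.0
eef_pos: [0.5081, 0.1623, 0.1357]
eef_rot: [-0.169, 0.986, -0.0, 0.0]
ft_force: [0.4, 0.6, -1.1]
opening: 0.126
gripper_force: 60.2
```

Request:
drive_tool(targets="0 0 -0.15 0 0 0 -1;0 0 -0.15 0 0 0 -1")

```text
clock: 14.25
eef_pos: [0.5081, 0.1622, 0.1327]
eef_rot: [-0.169, 0.986, -0.0, 0.0]
ft_force: [0.3, -0.2, -0.3]
opening: 0.129
gripper_force: 60.2
```

Request:
drive_tool(targets="0 0 -0.3 0 0 0 -1;0 0 -0.3 0 0 0 -1")

```text
clock: 14.5
eef_pos: [0.5081, 0.1622, 0.1266]
eef_rot: [-0.169, 0.986, -0.0, -0.0]
ft_force: [0.7, -0.7, -0.7]
opening: 0.126
gripper_force: 60.2
```

Request:
drive_tool(targets="0 0 -0.3 0 0 0 -1;0 0 -0.3 0 0 0 -1")

```text
clock: 14.75
eef_pos: [0.5081, 0.1623, 0.1205]
eef_rot: [-0.169, 0.986, -0.0, -0.0]
ft_force: [0.3, 0.7, -0.3]
opening: 0.127
gripper_force: 60.2
```

Request:
drive_tool(targets="0 0 -0.2 0 0 0 -1;0 0 -0.2 0 0 0 -1")

```text
clock: 15.0
eef_pos: [0.5081, 0.1622, 0.1167]
eef_rot: [-0.169, 0.986, -0.0, 0.0]
ft_force: [1.0, 0.6, -0.6]
opening: 0.125
gripper_force: 60.2
```

Tip at 57 mm, still no force. The flare should meet the pin about now.

Request:
drive_tool(targets="0 0 -0.2 0 0 0 -1;0 0 -0.2 0 0 0 -1")

```text
clock: 15.25
eef_pos: [0.5084, 0.1624, 0.1128]
eef_rot: [-0.169, 0.986, 0.0, 0.0]
ft_force: [1.3, -0.3, 2.2]
opening: 0.128
gripper_force: 60.5
```

Request:
drive_tool(targets="0 0 -0.2 0 0 0 -1;0 0 -0.2 0 0 0 -1")

```text
clock: 15.5
eef_pos: [0.5087, 0.1625, 0.1089]
eef_rot: [-0.169, 0.986, 0.0, 0.001]
ft_force: [4.1, 0.9, 4.2]
opening: 0.124
gripper_force: 60.8
```

Request:
drive_tool(targets="0 0 -0.2 0 0 0 -1;0 0 -0.2 0 0 0 -1")

```text
clock: 15.75
eef_pos: [0.5086, 0.1625, 0.1048]
eef_rot: [-0.169, 0.986, 0.0, 0.001]
ft_force: [5.8, 1.6, 1.4]
opening: 0.127
gripper_force: 60.7
```

Request:
drive_tool(targets="0 0 -0.2 0 0 0 -1;0 0 -0.2 0 0 0 -1")

```text
clock: 16.0
eef_pos: [0.5087, 0.1625, 0.1009]
eef_rot: [-0.169, 0.986, 0.0, 0.001]
ft_force: [5.0, 2.2, 2.8]
opening: 0.128
gripper_force: 60.9
```

Request:
drive_tool(targets="0 0 -0.2 0 0 0 -1;0 0 -0.2 0 0 0 -1")

```text
clock: 16.25
eef_pos: [0.5086, 0.1625, 0.0967]
eef_rot: [-0.169, 0.986, 0.0, 0.001]
ft_force: [5.9, 1.4, 0.5]
opening: 0.125
gripper_force: 60.4
```

Request:
drive_tool(targets="0 0 -0.2 0 0 0 -1;0 0 -0.2 0 0 0 -1")

```text
clock: 16.5
eef_pos: [0.5083, 0.1623, 0.0926]
eef_rot: [-0.169, 0.986, 0.0, 0.0]
ft_force: [2.9, 0.2, -1.1]
opening: 0.128
gripper_force: 60.4
```

Nose is passing the pin. I go the last few millimetres in small steps.

Request:
drive_tool(targets="0 0 -0.2 0 0 0 -1;0 0 -0.1 0 0 0 -1")

```text
clock: 16.75
eef_pos: [0.5078, 0.1621, 0.0895]
eef_rot: [-0.169, 0.986, -0.0, -0.0]
ft_force: [1.8, 0.8, -1.0]
opening: 0.124
gripper_force: 60.3
```

Request:
drive_tool(targets="0 0 -0.1 0 0 0 -1")

```text
clock: 16.88
eef_pos: [0.5078, 0.1621, 0.0886]
eef_rot: [-0.169, 0.986, -0.0, -0.0]
ft_force: [2.2, 0.6, -1.0]
opening: 0.13
gripper_force: 60.3
```

Request:
drive_tool(targets="0 0 -0.07 0 0 0 -1")

```text
clock: 17.0
eef_pos: [0.5078, 0.1621, 0.0879]
eef_rot: [-0.169, 0.986, -0.0, -0.0]
ft_force: [0.6, -0.8, -0.7]
opening: 0.124
gripper_force: 60.3
```

Request:
drive_tool(targets="0 0 -0.07 0 0 0 -1")

```text
clock: 17.12
eef_pos: [0.5079, 0.1621, 0.0873]
eef_rot: [-0.169, 0.986, -0.0, -0.0]
ft_force: [-1.2, -0.9, 5.5]
opening: 0.128
gripper_force: 60.7
```

Request:
drive_tool(targets="0 0 -0.05 0 0 0 -1")

```text
clock: 17.25
eef_pos: [0.5079, 0.1621, 0.0871]
eef_rot: [-0.169, 0.986, -0.0, -0.0]
ft_force: [-3.1, -0.8, 10.6]
opening: 0.125
gripper_force: 61.5
```

Request:
drive_tool(targets="0 0 0.05 0 0 0 -1;0 0 0 0 0 0 -0.5;0 0 0 0 0 0 -0.4;0 0 0 0 0 0 -0.4;0 0 0 0 0 0 -0.4;0 0 0 0 0 0 -0.4")

```text
clock: 18.0
eef_pos: [0.5081, 0.1623, 0.0873]
eef_rot: [-0.169, 0.986, -0.0, -0.0]
ft_force: [-0.4, -0.9, -0.2]
opening: 0.297
gripper_force: 0.0
```

Request:
drive_tool(targets="0 0 1 0 0 0 -0.4;0 0 2 0 0 0 -0.4;0 0 4 0 0 0 -0.4;0 0 5 0 0 0 -0.4;0 0 0 0 0 0 -0.4;0 0 0 0 0 0 -0.4")

```text
clock: 18.75
eef_pos: [0.508, 0.1622, 0.2077]
eef_rot: [-0.169, 0.986, 0.0, 0.0]
ft_force: [-0.3, -0.4, 0.0]
opening: 0.298
gripper_force: 0.0
```

Run:
```python
from h import *
gs=[grab(n) for n in ('wrist','scene','side')]; yd=np.array([-.334,.9426,0]); xd=np.array([.9426,.334,0]); out=[]
for g,k in zip(gs,(70,35,35)):
    u,v=[int(x) for x in proj([.507,.1625,.085],*g)]; a=g[0]['color'][max(v-k,0):v+k,max(u-k,0):u+k]; out.append(cv2.resize(a,(260,260),interpolation=cv2.INTER_CUBIC))
    W=cloud(*g); d=(W-[.507,.1625,0]); m=(abs(d@xd)<.022)&(abs(d@yd)<.012)&(W[...,2]>.086)&(W[...,2]<.13); P=W[m]
    print(m.sum(), P[:,2].max() if m.sum() else None, ((P-[.507,.1625,0])@np.stack([xd,yd],1)).mean(0) if m.sum() else None)
print(env.sense()['eef_pos'],env.sense()['clock'])
cv2.imwrite('pics/w5.png',np.hstack(out))
```

```text
465 0.11300996039276864 [-0.00299688  0.00062066]
85 0.11148688402771038 [0.00753927 0.00074104]
97 0.11375681526844603 [ 0.00094126 -0.00280105]
[0.5076954  0.16209349 0.2066628 ] 18.9
```

View pics/w5.png

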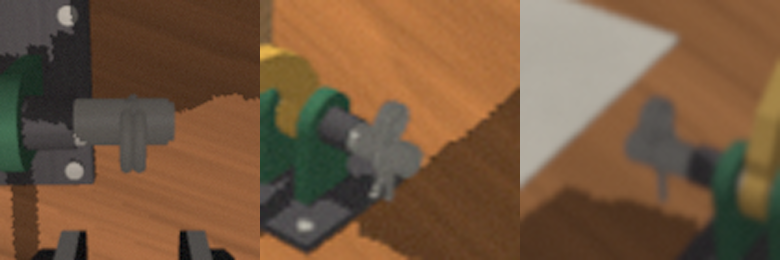

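The wrist panel shows the coil down on the pin at (132,140). The scene panel shows the bow round the pin with the leg's end below it at (380,190). The coil top is at z ≈ 0.112 as expected, and the gripper is clear.

```bash
python3 -c "
from cell import env
print(env.job_done())"
```

```text
the job is handed in; nothing more can be done
None
```

The job is handed in at about 19 s on the robot's clock: the clevis pin is pushed in to its firm stop, and the cotter is through the cross hole with its coil seated on the pin, released and with the gripper clear. The snap itself is judged from the force dropping off and the final pictures; the other tools were left in place.

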